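# Shift the stirrer drive into low gear

### The arm

A 7-joint arm with a two-finger parallel gripper is mounted at the origin on the work surface. World frame = base frame: x ahead of the robot, y to its left, z up, the work surface at z = 0. Lengths are in m, angles in degrees, forces in N, time in s.
With the tool pointing down it reaches from about 0.425 to 0.875 m from the base axis. Payload 4.7 kg.
Tool frame: the origin (TCP) lies between the finger pads; the fingertips stand 22 mm ahead of it and the grasp point (between the pads) lies 3 mm ahead of it; z points along the fingers, y is the direction in which the jaws open and shut (so a half turn about z gives the same grasp; the last joint's range is limited). The gripper opens to 87 mm and grips with 3 to 60 N. Pads are 19 mm wide; open, the fingers measure 117 mm over their backs; the gripper's body (75 mm by 190 mm) begins 51 mm behind the grasp point.
Start: joints at [-72.588, 18.392, -4.016, 83.108, 1.295, 78.541, -3.26], TCP at [0.186, 0.623, 0.245] pointing down, gripper open.
Joint ranges: [-163.93, 163.93], [-17.29, 119.83], [-79.2, 71.16], [3.27, 140.29], [-89.18, 269.18], [5.43, 117.66], [-154.24, 154.24]. Speed limits (degrees/s): [147.25, 147.25, 180, 180, 180, 180, 180].

### API

Orientations are given as [roll, pitch, yaw] about the fixed x, y, z axes, in that order (R = Rz(yaw) Ry(pitch) Rx(roll)).
In Python, from plant import state, grab_frame, calibration, job_done gives the robot as it stands. The module is installed in compiled form; this text tells all that it offers.
- The arm moves only by the tool move_arm, never from a script. Its argument "series" is a list that holds one entry, the list of rows, each a list of 7 numbers: the closure, from 0 (fully open) to 1 (shut), then the shift along the tool's x, y, z in m, then the turn, a rotation vector about the tool's x, y, z in degrees. A call has 1 to 10 rows; each row shifts and turns the pose as measured when the row begins, along the tool's axes as they then stand; what a row does not reach is not made up. A row lasts 1/10 s, in which the tool goes at most 50 mm and 8.59 degrees, less where a joint would pass 70% of its speed; a pose out of reach is approached as far as the arm can. A call is refused whole if a number of a shift passes 0.05 or a number of a turn 8.59, either way. A call with a gripper value outside its range is refused whole. The fingers move at their own pace and stop on an object; "grip_force" is the grip in N (left out, the last holds). Time passes only in rows, so rows that do not move let the fingers close. It gives the time, the measured TCP pose, the force and the opening at its end, in the units of the state.
- state(): the state, without advancing time (a new reading comes with each control period).
- grab_frame(name): name is "scene" or "top" or "wrist"; returns the picture (400x640x3 uint8, red, green, blue); there is no depth.
- calibration(name): a dict with "fx", "fy", "cx", "cy" (pixels), "k1" (the pictures are not rectified: a ray, as slopes to the right and down, at radius r is drawn at 1 + k1 r^2 times it, then the intrinsics apply), "T" (4x4, takes a point from camera to world coordinates); the wrist camera has in their place "tool_from_camera" (4x4, takes a point from camera to tool coordinates, whose origin is the TCP and whose axes are the flange's). Camera axes: x right, y down, z forward; pixel columns grow to the right and rows downward; lengths in m; the calibration is good to about 2 mm. A picture is of the moment at which its call begins: read the wrist's pose just before it. calibration takes no time and is no camera call.
- job_done(): hands the job in, once; it reports no verdict.
The state is a dict: "clock": time; "joint_positions": joint angles; "qvel": joint speeds; "joint_torque": joint torques, N m; "tool_pos": TCP position; "tool_rot": TCP orientation; "force": force on the tool from outside, world axes, zero at the start; "moment": the same for the moment, N m; "finger_gap": finger opening in m.
Only numpy, scipy, OpenCV 4.12 (cv2) and the standard library are available. Lean on these libraries where they do the work, as an engineer would, in place of code of your own. Each camera call takes 0.05 s, during which the arm holds its last target. There are 200 camera calls.

### The job

Put the stirrer drive into low gear: turn the black gear-change knob gently back and forth while easing it down until you feel the teeth mesh, and push it fully home without ever forcing the teeth against each other. The output dial must not be wound round once the teeth have caught: leave it within about 7 degrees of where it stands. Then slide the red-gripped locking bolt fully home over the knob's collar, let go, and leave the bottles, jar, beaker, vial and spanner alone.

Things in the scene. Friction and masses are not known exactly. Their poses are not given: they have to be found in the camera images.
- unit: Stirrer drive, fixed to the bench: white base plate 290 x 320 x 12 mm; on it a blue gearbox housing with a red band, 150 (x) x 260 (y) mm, flat top 112 mm above the bench; a red motor, lower, lies on its +x side. Origin on the bench under the housing's middle. Knob axis (vertical) at x 0, y +50 mm of this frame; the bolt slides along this frame's +y to the knob.
- knob_grip (a point): Centre of the gear-change knob's black bar grip: 64 mm long (point y axis), 16 mm thick (point x), 30 mm high, white line on top of one half. 173 mm above the bench when raised (start), 151 mm when home. Under it a 20 mm thick neck, 20 mm long, and a steel collar of 60 mm diameter, its top 26 mm above the housing when raised, 4 mm when home. Turns about the vertical with the spindle.
- spindle (a joint): Spindle angle, rad, positive anticlockwise from above, 0 with the bar along the unit's y; free to +-3. Turns easily (0.03 N m; 0.1 when rubbing on tooth tops). The driving teeth can enter the gear only within about 3 degrees either side of the right angle, which comes once in 60 degrees and is unknown. Meshed, there is 3 degrees play either way, then it is stiff (0.3 N m): the dial turns along.
- knob (a joint): How far the knob is pushed down, m: 0 raised, 0.022 fully home at its stop. Stays where left; moving it down takes about 2.5 N. After 7 to 13 mm (differs) its spring-backed teeth meet the hidden gear: on tooth tops the push rises by 2 N at once, then 2.5 N per mm for 4 mm, then is solid; over 25 N harms the teeth. Over a gap they drop in, the push falls away and the rest of the way down is free.
- dial (a joint): Angle of the output dial, rad, 0 at start, positive anticlockwise from above: the aluminium disc of 100 mm diameter, 3 mm thick, on the housing's top around the collar, with an orange pointer. It is joined to the hidden gear.
- bolt_grip (a point): Centre of the locking bolt's red grip: 16 mm (across the slide) x 24 mm (along it) x 34 mm high, on a flat brass tongue 30 mm wide, 5.5 mm thick that runs towards the knob. 143 mm above the bench. Site axes parallel to the unit's; slides along +y. At home it is 80 mm from the knob's axis.
- bolt (a joint): How far the bolt is slid towards the knob, m: 0 withdrawn (starts at 0 to 0.004), 0.025 fully home at its stop. Friction 2 N. The tongue passes over the collar only when the knob is fully home; else it runs into the collar's side after 11 mm.
- amber_large: Amber bottle, 80 mm diameter, 170 mm high, bystander; origin under its centre.
- amber_small: Small amber bottle, 48 mm diameter, 85 mm high, bystander; origin under its centre.
- blue_cap: Clear bottle with blue cap, 72 mm diameter, 150 mm high, bystander; origin under its centre.
- white_jar: White jar, 84 mm diameter, 80 mm high, bystander; origin under its centre.
- beaker: Glass beaker, 70 mm diameter, 90 mm high, bystander; origin under its centre.
- spanner: Steel spanner lying flat, bystander.
- vial: Amber vial, 22 mm diameter, 40 mm high, standing on the drive's base plate beside the motor, bystander; origin under its centre.

How it is judged:
By the outcome, as a careful person would: the job done as asked, in the order asked, and still so for the second after the job is handed in, with the robot touching nothing.
It also fails if it takes over 72 s, if anything falls off the work surface, if the arm or the gripper's body presses on something with over 40 N, if the wrist force passes 120 N, or if a joint passes its speed limit or range.

## Working session

There is one attempt and no reset: what is moved stays moved. The work goes in short steps, Python scripts to look and compute and a tool call to move; the robot and the scene stay as the last step left them, time stands still between calls to the robot, and variables do not carry over. Pictures are saved under pics/ and viewed, about 8 in all and at most 12, crops included, and the job is handed in when it is done.

Besides the shell and the picture viewer there is one more tool, called after "Request:" by a JSON object that holds its "method" and its "body", one argument or row to a line. move_arm: Moves the arm, as the interface text tells. Its arguments: {"type":"object","properties":{"series":{"type":"array","items":{"type":"array","items":{"type":"array","items":{"type":"number"}}}},"grip_force":{"type":"number"}},"required":["series"]}

```bash
mkdir -p pics; cat > h.py <<'E'
import numpy as np, cv2
from scipy.spatial.transform import Rotation as R
from plant import state, grab_frame, calibration, job_done
def save(n,f): cv2.imwrite('pics/'+f,cv2.cvtColor(grab_frame(n),cv2.COLOR_RGB2BGR))
def toolT(s):
    T=np.eye(4);T[:3,:3]=R.from_euler('xyz',s['tool_rot'],degrees=True).as_matrix();T[:3,3]=s['tool_pos'];return T
def cam(n,s=None):
    c=calibration(n); return c,(c['T'] if n!='wrist' else toolT(s)@np.array(c['tool_from_camera']))
def pix2z(n,u,v,z,s=None):
    c,T=cam(n,s);T=np.array(T);xd=np.array([(u-c['cx'])/c['fx'],(v-c['cy'])/c['fy']]);x=xd.copy()
    for _ in range(20): x=xd/(1+c['k1']*(x@x))
    d=T[:3,:3]@np.array([x[0],x[1],1]);o=T[:3,3];return o+d*(z-o[2])/d[2]
E
python3 - <<'E'
from h import *
s=state();print(s)
save('top','top0.png');save('scene','scene0.png')
print(calibration('top'));print(calibration('wrist'))
E
```

```text
{'clock': 0.0, 'joint_positions': array([-72.58831259,  18.43739878,  -4.01485924,  83.17590516,
         1.29495589,  78.5392729 ,  -3.25987401]), 'qvel': array([ 0.05085317,  0.06610207, -0.04645003, -0.04059142,  0.03756586,
        0.05314361, -0.03940025]), 'joint_torque': array([ 2.02785754e-04, -4.91298723e+01, -4.03709309e-01, -3.12526274e+01,
       -6.38604281e-02,  4.39344859e-02,  1.85213853e-04]), 'tool_pos': array([0.18564625, 0.62239177, 0.2434714 ]), 'tool_rot': array([-1.79892660e+02,  5.92235166e-03,  1.63397569e+02]), 'force': array([-0.24771413, -0.82988265, -0.39708927]), 'moment': array([ 0.02964257, -0.03099407,  0.02396452]), 'finger_gap': 0.08699714298977546}
{'fx': 396.70496757202994, 'fy': 396.70496757202994, 'cx': 318.37517252782595, 'cy': 201.181472022478, 'k1': 0.003171301634126922, 'T': array([[-0.00132679, -0.98324393,  0.18228993,  0.3342574 ],
       [-0.99994469,  0.00320644,  0.01001702, -0.0457499 ],
       [-0.01043368, -0.18226656, -0.9831938 ,  1.3173834 ],
       [ 0.        ,  0.        ,  0.        ,  1.        ]])}
{'fx': 293.9195713101785, 'fy': 293.9195713101785, 'cx': 321.05234679626915, 'cy': 197.6170203355039, 'k1': -0.010397965425674905, 'tool_from_camera': array([[ 1.21610074e-03, -9.55080358e-01, -2.96344447e-01,
         8.26601528e-02],
       [ 9.99998587e-01,  8.17580755e-04,  1.46870881e-03,
        -1.19576041e-03],
       [-1.16044942e-03, -2.96345815e-01,  9.55080003e-01,
        -1.40189049e-01],
       [ 0.00000000e+00,  0.00000000e+00,  0.00000000e+00,
         1.00000000e+00]])}
```

View pics/top0.png

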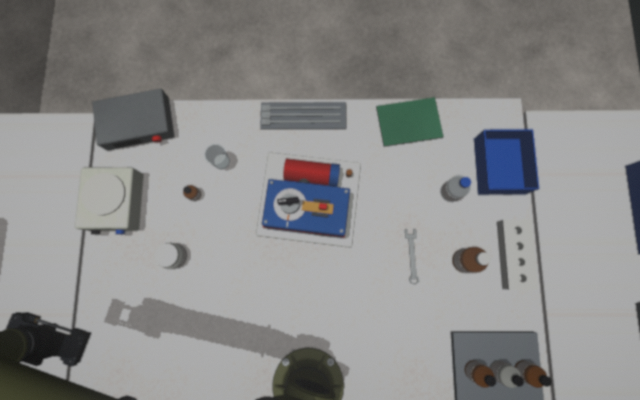

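View pics/scene0.png

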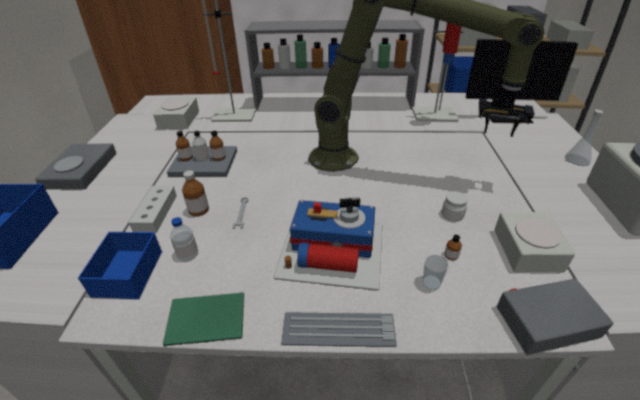

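The top view shows the drive at about (307,198). The knob is near (288,201) and the red bolt grip near (323,208), so the bolt slides to image left, which is world +y.

```bash
python3 - <<'E'
from h import *
k=pix2z('top',288,201,.185);b=pix2z('top',324,207,.155);print(k,b,np.degrees(np.arctan2(*(k-b)[[1,0]])),np.linalg.norm((k-b)[:2]))
for p in[(268,152),(361,158),(354,246),(257,236)]:print(pix2z('top',*p,.012))
im=cv2.imread('pics/top0.png')[140:255,245:370];cv2.imwrite('pics/top0c.png',cv2.resize(im,None,fx=5,fy=5,interpolation=cv2.INTER_CUBIC))
E
```

```text
[0.54503213 0.05405564 0.185     ] [ 0.53213042 -0.05059978  0.155     ] 82.97215057147393 0.10544767614360509
[0.74840919 0.14011368 0.012     ]
[ 0.72563278 -0.17807154  0.012     ]
[ 0.42662649 -0.14892545  0.012     ]
[0.46014726 0.17014447 0.012     ]
```

View pics/top0c.png

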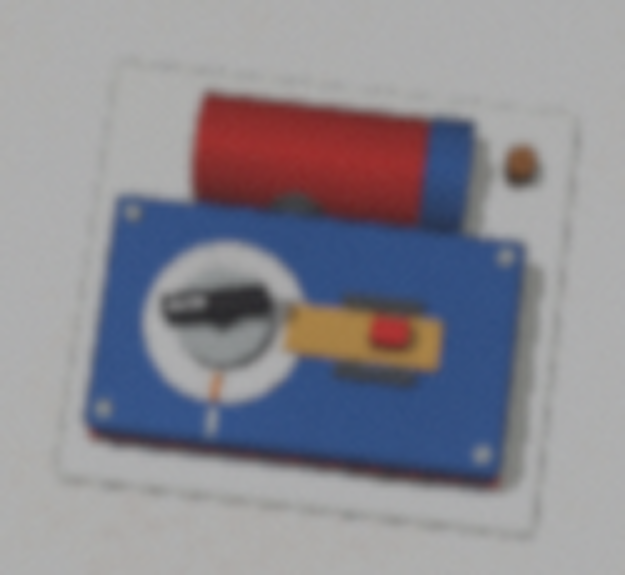

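The crop shows the bar grip roughly along world y, centred at full-image (288.6,200.6). The unit's yaw is about -5.5°, the orange pointer is at (288,217), and the bolt grip is at (323,206). I'll move above the knob.

```bash
cat >> h.py <<'E'
def rows(goal,yaw,n,step=.048,closure=0):
    s=state();p=np.array(s['tool_pos']);y=s['tool_rot'][2];out=[]
    for _ in range(n):
        d=np.array(goal)-p;L=np.linalg.norm(d);d=d*min(1,step/max(L,1e-9))
        w=np.clip((yaw-y+180)%360-180,-8.5,8.5)
        c,q=np.cos(np.radians(y)),np.sin(np.radians(y))
        out.append([closure,round(d[0]*c+d[1]*q,4),round(d[0]*q-d[1]*c,4),round(-d[2],4),0,0,round(-w,2)])
        p=p+d;y+=w
    print(str(out).replace(' ',''))
E
python3 - <<'E'
from h import *
print(pix2z('top',288.6,200.6,.188),pix2z('top',323.2,206,.16))
rows([.54,.05,.30],92,10)
E
```

```text
[0.5456474  0.05206553 0.188     ] [ 0.53428916 -0.04822266  0.16      ]
[[0,np.float64(-0.0357),np.float64(-0.0318),np.float64(-0.004),0,0,np.float64(8.5)],[0,np.float64(-0.0401),np.float64(-0.0261),np.float64(-0.004),0,0,np.float64(8.5)],[0,np.float64(-0.0435),np.float64(-0.0199),np.float64(-0.004),0,0,np.float64(8.5)],[0,np.float64(-0.0459),np.float64(-0.0133),np.float64(-0.004),0,0,np.float64(8.5)],[0,np.float64(-0.0474),np.float64(-0.0064),np.float64(-0.004),0,0,np.float64(8.5)],[0,np.float64(-0.0478),np.float64(0.0007),np.float64(-0.004),0,0,np.float64(8.5)],[0,np.float64(-0.0472),np.float64(0.0078),np.float64(-0.004),0,0,np.float64(8.5)],[0,np.float64(-0.0455),np.float64(0.0147),np.float64(-0.004),0,0,np.float64(8.5)],[0,np.float64(-0.0429),np.float64(0.0212),np.float64(-0.004),0,0,np.float64(3.4)],[0,np.float64(-0.0415),np.float64(0.0237),np.float64(-0.004),0,0,np.float64(-0.0)]]
```

Request:
{"method": "move_arm", "body": {
  "series": [
    [[0, -0.036, -0.032, -0.004, 0, 0, 8.5], [0, -0.04, -0.026, -0.004, 0, 0, 8.5], [0, -0.0435, -0.02, -0.004, 0, 0, 8.5], [0, -0.046, -0.0133, -0.004, 0, 0, 8.5], [0, -0.0474, -0.0064, -0.004, 0, 0, 8.5], [0, -0.0478, 0.0007, -0.004, 0, 0, 8.5], [0, -0.0472, 0.0078, -0.004, 0, 0, 8.5], [0, -0.0455, 0.0147, -0.004, 0, 0, 8.5], [0, -0.043, 0.021, -0.004, 0, 0, 3.4], [0, -0.0415, 0.0237, -0.004, 0, 0, 0]]
  ]
}}

```text
clock: 1.1
tool_pos: [0.4336, 0.2018, 0.2779]
tool_rot: [-179.5, 0.4, 91.2]
force: [0.1, 0.2, 0.0]
finger_gap: 0.0873
```

```bash
sed -i 's/print(str(out)/print(str([[float(a) for a in r] for r in out])/' h.py; python3 - <<'E'
from h import *
rows([.54,.05,.30],92,9)
E
```

```text
[[0.0,-0.0396,0.0266,-0.0057,0.0,0.0,-0.84],[0.0,-0.04,0.026,-0.0057,0.0,0.0,-0.0],[0.0,-0.04,0.026,-0.0057,0.0,0.0,-0.0],[0.0,-0.0355,0.0231,-0.005,0.0,0.0,-0.0],[0.0,0.0,0.0,-0.0,0.0,0.0,-0.0],[0.0,0.0,0.0,-0.0,0.0,0.0,-0.0],[0.0,0.0,0.0,-0.0,0.0,0.0,-0.0],[0.0,0.0,0.0,-0.0,0.0,0.0,-0.0],[0.0,0.0,0.0,-0.0,0.0,0.0,-0.0]]
```

Request:
{"method": "move_arm", "body": {
  "series": [
    [[0, -0.04, 0.0266, -0.0057, 0, 0, -0.8], [0, -0.04, 0.026, -0.0057, 0, 0, 0], [0, -0.04, 0.026, -0.005, 0, 0, 0], [0, -0.035, 0.023, -0.005, 0, 0, 0], [0, 0, 0, 0, 0, 0, 0]]
  ]
}}

```text
clock: 1.6
tool_pos: [0.5441, 0.0346, 0.3]
tool_rot: [-179.6, 0.5, 91.3]
force: [-0.1, -1.1, 0.4]
finger_gap: 0.0869
```

```bash
python3 - <<'E'
from h import *
s=state();print(s['tool_pos'],s['tool_rot'],s['force']);save('wrist','w1.png')
E
```

```text
[0.54411128 0.0346361  0.300031  ] [-179.57962108    0.49655902   91.34217143] [-0.13730966 -1.11550826  0.42991132]
```

View pics/w1.png

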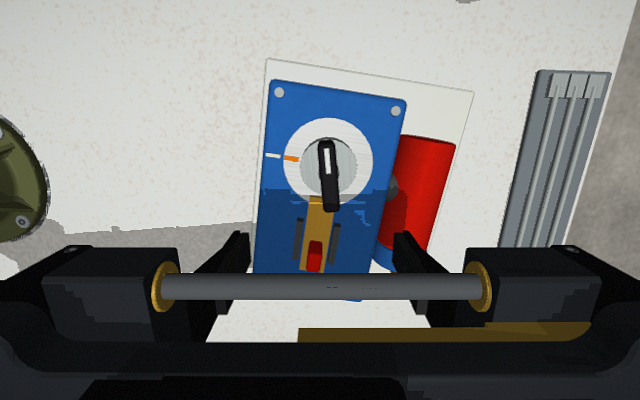

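The wrist view shows the dial centred near (328,162), the bar from about (326,141) to (331,211), the white line on its +y half, and the bolt grip at about (315,250). I'll extract these by colour.

```bash
python3 - <<'E'
from h import *
s=state();im=cv2.imread('pics/w1.png');P=lambda u,v,z:pix2z('wrist',u,v,z,s)
# bar: dark pixels
m=((im.max(2)<70)).astype(np.uint8);m[:, :305]=0;m[:,350:]=0;m[:130]=0;m[225:]=0
n,l,st,ce=cv2.connectedComponentsWithStats(m);i=1+st[1:,4].argmax();print(st[i],ce[i])
pts=np.argwhere(l==i)[:,::-1].astype(np.int32);print('rect',cv2.boxPoints(cv2.minAreaRect(pts)).round(1).tolist())
for v in range(138,214,4):
    r=np.where(l[v]==i)[0];print(v,(r.min(),r.max()) if len(r) else None,end=' ')
# dial outer: fit via points
hsv=cv2.cvtColor(im,cv2.COLOR_BGR2HSV);blue=((hsv[...,0]>100)&(hsv[...,0]<130)&(hsv[...,1]>120)).astype(np.uint8)
e=[]
for a in np.r_[np.arange(150,400,8)]:
    a=np.radians(a);c=np.array([328,162.])
    for r in np.arange(30,70,.5):
        u,v=c+r*np.array([np.cos(a),np.sin(a)])
        if blue[int(round(v)),int(round(u))]: e.append(P(u,v,.115)[:2]);break
e=np.array(e)
from scipy.optimize import least_squares
f=least_squares(lambda q:np.hypot(*(e-q[:2]).T)-q[2],[.55,.05,.05],loss='soft_l1',f_scale=.001);print('\ndial',f.x)
a,b=P(279,92,.112),P(396,111,.112);print('screws',a,b,np.degrees(np.arctan2(*(b-a)[[1,0]])),np.hypot(*(b-a)[:2]))
red=((hsv[...,0]<8)|(hsv[...,0]>172))&(hsv[...,1]>150);red[:,:300]=0;red[:,335:]=0
p=np.argwhere(red[225:275]);print('red',p[:,1].min(),p[:,1].max(),p[:,0].min()+225,p[:,0].max()+225)
br=((hsv[...,0]>12)&(hsv[...,0]<28)&(hsv[...,1]>110))
for v in (200,210,220,230,236):
    r=np.where(br[v,290:345])[0]+290;print(v,r.min(),r.max(),P(r.mean(),v,.122))
E
```

```text
[ 318  139   22   74 1085] [328.55391705 177.5640553 ]
rect [[316.79998779296875, 139.6999969482422], [335.20001220703125, 138.60000610351562], [339.6000061035156, 211.3000030517578], [321.20001220703125, 212.39999389648438]]
138 None 142 (np.int64(319), np.int64(332)) 146 (np.int64(318), np.int64(334)) 150 (np.int64(318), np.int64(335)) 154 (np.int64(318), np.int64(335)) 158 (np.int64(318), np.int64(335)) 162 (np.int64(319), np.int64(335)) 166 (np.int64(319), np.int64(336)) 170 (np.int64(319), np.int64(337)) 174 (np.int64(319), np.int64(337)) 178 (np.int64(320), np.int64(337)) 182 (np.int64(321), np.int64(337)) 186 (np.int64(321), np.int64(337)) 190 (np.int64(322), np.int64(338)) 194 (np.int64(322), np.int64(338)) 198 (np.int64(322), np.int64(338)) 202 (np.int64(323), np.int64(338)) 206 (np.int64(323), np.int64(339)) 210 (np.int64(324), np.int64(338)) 
dial [0.5468682  0.05684702 0.05058257]
screws [0.4932796  0.13092776 0.112     ] [0.61793269 0.11525439 0.112     ] -7.16653188178384 0.1256345824483856
red 306 321 241 271
200 310 322 [0.53504701 0.01604474 0.122     ]
210 308 324 [0.53531959 0.00398    0.122     ]
220 307 331 [ 0.53907721 -0.00824255  0.122     ]
230 305 329 [ 0.53705552 -0.02092511  0.122     ]
236 305 328 [ 0.53664691 -0.02864728  0.122     ]
```

```bash
python3 - <<'E'
from h import *
s=state();P=lambda u,v:pix2z('wrist',u,v,.188,s)
a,b=P(327,154),P(330.8,204);d=a-b;print('bar',np.degrees(np.arctan2(d[1],d[0])));e0,e1=P(326,140),P(331,212);print(e0,e1,(e0+e1)/2,np.hypot(*(e0-e1)[:2]))
rows([.547,.057,.235],95,4,.025)
E
```

```text
bar 96.27605720145509
[0.54349415 0.09110568 0.188     ] [0.55016901 0.02653156 0.188     ] [0.54683158 0.05881862 0.188     ] 0.06491818375524218
[[0.0,0.0071,0.0017,0.0239,0.0,0.0,-3.47],[0.0,0.007,0.0022,0.0239,0.0,0.0,-0.0],[0.0,0.0049,0.0015,0.0167,0.0,0.0,-0.0],[0.0,0.0,0.0,-0.0,0.0,0.0,-0.0]]
```

Request:
{"method": "move_arm", "body": {
  "series": [
    [[0, 0.007, 0.002, 0.024, 0, 0, -4.8], [0, 0.007, 0.002, 0.024, 0, 0, 0], [0, 0.007, 0.0015, 0.017, 0, 0, 0], [0, 0, 0, 0, 0, 0, 0]]
  ]
}}

```text
clock: 2.05
tool_pos: [0.5437, 0.0639, 0.2311]
tool_rot: [-179.3, 0.1, 96.8]
force: [-0.6, 0.1, -0.3]
finger_gap: 0.0873
```

```bash
cat >> h.py <<'E'
def delta(goal,yaw):
    s=state();T=toolT(s);d=T[:3,:3].T@(np.array(goal)-T[:3,3])
    r=R.from_matrix(T[:3,:3].T@R.from_euler('xyz',[180,0,yaw],degrees=True).as_matrix()).as_rotvec(degrees=True)
    print('pos',np.round(s['tool_pos'],4),'rot',np.round(s['tool_rot'],2),'F',np.round(s['force'],2),'M',np.round(s['moment'],3),'gap',round(s['finger_gap'],4),'t',s['clock']);print('shift mm',np.round(d*1000,2),'turn',np.round(r,2))
E
python3 - <<'E'
from h import *
delta([.547,.0577,.183],96)
s=state();save('wrist','w2.png');im=cv2.imread('pics/w2.png');P=lambda u,v:pix2z('wrist',u,v,.188,s)
m=(im.max(2)<70).astype(np.uint8);m[:,:290]=0;m[:,370:]=0;m[250:]=0
n,l,st,ce=cv2.connectedComponentsWithStats(m);i=1+st[1:,4].argmax();print(st[i])
for v in range(st[i][1],st[i][1]+st[i][3],8):
    r=np.where(l[v]==i)[0];print(v,r.min(),r.max(),P(r.min(),v)[:2].round(4),P(r.max(),v)[:2].round(4))
E
```

```text
pos [0.5437 0.0639 0.2311] rot [-1.793e+02  1.500e-01  9.677e+01] F [-0.56  0.09 -0.25] M [-0.072  0.133  0.046] gap 0.0873 t 2.05
shift mm [-6.47  3.09 48.11] turn [-0.7   0.15  0.77]
[ 316  192   25   58 1103]
192 322 334 [0.5394 0.0917] [0.5471 0.0927]
200 318 339 [0.5375 0.086 ] [0.5511 0.0877]
208 318 340 [0.5381 0.0805] [0.5525 0.0823]
216 318 340 [0.5388 0.0749] [0.5533 0.0767]
224 317 340 [0.5388 0.0691] [0.5541 0.071 ]
232 316 340 [0.5388 0.0632] [0.5549 0.0652]
240 318 339 [0.5408 0.0575] [0.555  0.0593]
248 318 339 [0.5415 0.0515] [0.5559 0.0533]
```

Request:
{"method": "move_arm", "body": {
  "series": [
    [[0, -0.0057, 0.0036, 0.012, -0.7, 0.1, 0.2], [0, 0, 0, 0.02, 0, 0, 0], [0, 0, 0, 0.012, 0, 0, 0], [0, 0, 0, 0, 0, 0, 0]]
  ]
}}

```text
clock: 2.5
tool_pos: [0.5498, 0.0604, 0.1914]
tool_rot: [179.6, -0.1, 96.8]
force: [0.5, -0.6, 0.2]
finger_gap: 0.0869
```

```bash
python3 - <<'E'
from h import *
delta([.5475,.0585,.183],96.5)
E
```

```text
pos [0.5498 0.0604 0.1914] rot [ 1.7957e+02 -6.0000e-02  9.6760e+01] F [ 0.52 -0.56  0.22] M [-0.147  0.072 -0.012] gap 0.0869 t 2.5
shift mm [-1.59 -2.53  8.36] turn [ 0.43 -0.06  0.26]
```

Request:
{"method": "move_arm", "body": {
  "series": [
    [[0, -0.0016, -0.0025, 0.0084, 0.4, 0, 0.2], [0, 0, 0, 0, 0, 0, 0], [0.6, 0, 0, 0, 0, 0, 0], [0.7, 0, 0, 0, 0, 0, 0]]
  ],
  "grip_force": 5
}}

```text
clock: 2.9
tool_pos: [0.5487, 0.0588, 0.1852]
tool_rot: [179.8, -0.1, 96.6]
force: [0.2, 0.1, 0.3]
finger_gap: 0.0781
```

```bash
python3 - <<'E'
from h import *
delta([.5475,.0585,.183],96.5)
E
```

```text
pos [0.5487 0.0588 0.1852] rot [ 1.798e+02 -1.100e-01  9.657e+01] F [0.18 0.1  0.28] M [-0.102  0.117  0.026] gap 0.0781 t 2.9
shift mm [-0.14 -1.18  2.15] turn [ 0.2  -0.11  0.07]
```

Request:
{"method": "move_arm", "body": {
  "series": [
    [[1, 0, -0.0012, 0.0022, 0.2, 0, 0], [1, 0, 0, 0, 0, 0, 0], [1, 0, 0, 0, 0, 0, 0], [1, 0, 0, 0, 0, 0, 0], [1, 0, 0, 0, 0, 0, 0], [1, 0, 0, 0, 0, 0, 0], [1, 0, 0, 0, 0, 0, 0], [1, 0, 0, 0, 0, 0, 0]]
  ],
  "grip_force": 5
}}

```text
clock: 3.7
tool_pos: [0.5486, 0.0589, 0.1839]
tool_rot: [179.8, -0.1, 96.6]
force: [1.7, -0.4, -2.6]
finger_gap: 0.0194
```

```bash
python3 - <<'E'
from h import *
delta([.5475,.0585,.183],96.5)
E
```

```text
pos [0.5486 0.0589 0.1839] rot [ 1.7982e+02 -1.2000e-01  9.6580e+01] F [ 1.7  -0.37 -2.63] M [-0.062 -0.445 -0.057] gap 0.0194 t 3.7
shift mm [-0.22 -1.17  0.87] turn [ 0.18 -0.12  0.08]
```

Request:
{"method": "move_arm", "body": {
  "series": [
    [[1, 0, 0, 0, 0, 0, 0], [1, 0, 0, 0, 0, 0, 0], [1, 0, 0, 0, 0, 0, 0]]
  ],
  "grip_force": 5
}}

```text
clock: 4.0
tool_pos: [0.5489, 0.0589, 0.1839]
tool_rot: [179.8, -0.1, 96.6]
force: [0.7, 0.0, -0.5]
finger_gap: 0.0191
```

```bash
python3 - <<'E'
from h import *
delta([.5475,.0585,.183],96.5)
save('wrist','w3.png')
E
```

```text
pos [0.5489 0.0589 0.1839] rot [ 1.798e+02 -1.200e-01  9.658e+01] F [ 0.66  0.02 -0.45] M [-0.064 -0.178  0.033] gap 0.0191 t 4.0
shift mm [-0.2  -1.4   0.85] turn [ 0.2  -0.12  0.08]
```

View pics/w3.png

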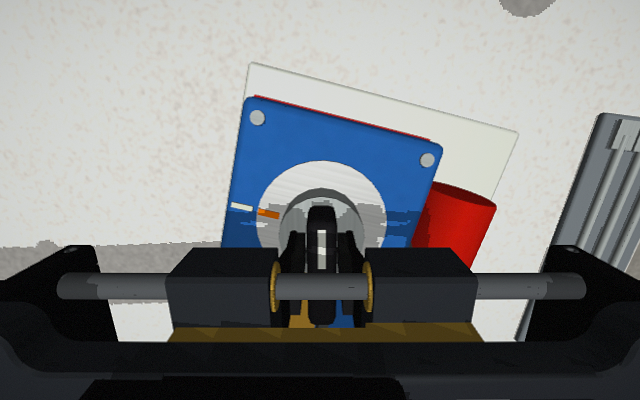

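The jaws straddle the bar and line up with it; the bar is at (322,265), between the pads. I'll firm up the grip.

Request:
{"method": "move_arm", "body": {
  "series": [
    [[1, 0, 0, 0, 0, 0, 0], [1, 0, 0, 0, 0, 0, 0], [1, 0, 0, 0, 0, 0, 0]]
  ],
  "grip_force": 25
}}

```text
clock: 4.35
tool_pos: [0.5489, 0.0589, 0.1838]
tool_rot: [179.8, -0.1, 96.6]
force: [1.5, -0.1, -1.2]
finger_gap: 0.0181
```

```bash
python3 - <<'E'
from h import *
delta([.5475,.0585,.183],96.5)
E
```

```text
pos [0.5489 0.0589 0.1838] rot [ 1.798e+02 -1.200e-01  9.657e+01] F [ 1.51 -0.09 -1.21] M [-0.076 -0.118  0.08 ] gap 0.0181 t 4.35
shift mm [-0.22 -1.4   0.83] turn [ 0.2  -0.12  0.07]
```

Request:
{"method": "move_arm", "body": {
  "series": [
    [[1, 0, 0, 0.0015, 0, 0, 0], [1, 0, 0, 0.0015, 0, 0, 0]]
  ],
  "grip_force": 30
}}

```text
clock: 4.55
tool_pos: [0.549, 0.0589, 0.1816]
tool_rot: [179.8, -0.1, 96.6]
force: [-0.4, -0.5, 3.3]
finger_gap: 0.018
```

```bash
python3 - <<'E'
from h import *
delta([.5475,.0585,.183],96.5)
E
```

```text
pos [0.549  0.0589 0.1816] rot [ 1.7978e+02 -1.4000e-01  9.6570e+01] F [-0.41 -0.45  3.26] M [-0.113  0.182 -0.004] gap 0.018 t 4.55
shift mm [-0.22 -1.55 -1.44] turn [ 0.22 -0.14  0.07]
```

Request:
{"method": "move_arm", "body": {
  "series": [
    [[1, 0, 0, 0.0015, 0, 0, 0], [1, 0, 0, 0.0015, 0, 0, 0], [1, 0, 0, 0.0015, 0, 0, 0]]
  ]
}}

```text
clock: 4.85
tool_pos: [0.549, 0.0589, 0.1773]
tool_rot: [179.8, -0.2, 96.6]
force: [-0.5, -0.0, 3.4]
finger_gap: 0.0181
```

Request:
{"method": "move_arm", "body": {
  "series": [
    [[1, 0, 0, 0.001, 0, 0, 0], [1, 0, 0, 0.001, 0, 0, 0]]
  ]
}}

```text
clock: 5.05
tool_pos: [0.549, 0.0589, 0.1751]
tool_rot: [179.8, -0.2, 96.6]
force: [-0.1, -0.7, 3.0]
finger_gap: 0.0178
```

Request:
{"method": "move_arm", "body": {
  "series": [
    [[1, 0, 0, 0.001, 0, 0, 0]]
  ]
}}

```text
clock: 5.15
tool_pos: [0.549, 0.0589, 0.174]
tool_rot: [179.8, -0.2, 96.6]
force: [-0.0, -0.3, 2.6]
finger_gap: 0.0181
```

Request:
{"method": "move_arm", "body": {
  "series": [
    [[1, 0, 0, 0.001, 0, 0, 0]]
  ]
}}

```text
clock: 5.25
tool_pos: [0.549, 0.0589, 0.1729]
tool_rot: [179.8, -0.2, 96.6]
force: [-0.5, -0.3, 2.1]
finger_gap: 0.0182
```

Request:
{"method": "move_arm", "body": {
  "series": [
    [[1, 0, 0, 0.001, 0, 0, 0]]
  ]
}}

```text
clock: 5.35
tool_pos: [0.5491, 0.0589, 0.172]
tool_rot: [179.8, -0.2, 96.6]
force: [-1.5, -0.1, 6.3]
finger_gap: 0.0181
```

Contact came at about 11.5 mm, with the push rising to 6 N. I'll start hunting.

Request:
{"method": "move_arm", "body": {
  "series": [
    [[1, 0, 0, 0.0006, 0, 0, -2.5], [1, 0, 0, 0.0006, 0, 0, -2.5]]
  ]
}}

```text
clock: 5.55
tool_pos: [0.5489, 0.0588, 0.1717]
tool_rot: [179.8, -0.2, 101.7]
force: [-2.4, 0.1, 7.0]
finger_gap: 0.0178
```

```bash
python3 - <<'E'
from h import *
delta([.5475,.0585,.183],96.5)
E
```

```text
pos [0.5489 0.0588 0.1717] rot [ 1.7978e+02 -1.7000e-01  1.0169e+02] F [-2.39  0.13  7.01] M [-0.17   0.668 -0.103] gap 0.0178 t 5.55
shift mm [ -0.    -1.4  -11.32] turn [ 0.21 -0.18  5.19]
```

Request:
{"method": "move_arm", "body": {
  "series": [
    [[1, 0, 0, 0.0006, 0, 0, -2.5], [1, 0, 0, 0.0006, 0, 0, -2.5]]
  ]
}}

```text
clock: 5.75
tool_pos: [0.5485, 0.0587, 0.1716]
tool_rot: [179.8, -0.2, 106.9]
force: [-3.2, -0.6, 6.6]
finger_gap: 0.018
```

Request:
{"method": "move_arm", "body": {
  "series": [
    [[1, 0, 0, 0.0006, 0, 0, -2.5], [1, 0, 0, 0.0006, 0, 0, -2.5]]
  ]
}}

```text
clock: 5.95
tool_pos: [0.5481, 0.0585, 0.1716]
tool_rot: [179.8, -0.2, 112.0]
force: [-2.0, -1.1, 7.7]
finger_gap: 0.0177
```

Request:
{"method": "move_arm", "body": {
  "series": [
    [[1, 0, 0, 0.0006, 0, 0, -2.5], [1, 0, 0, 0.0006, 0, 0, -2.5]]
  ]
}}

```text
clock: 6.15
tool_pos: [0.5477, 0.0584, 0.1716]
tool_rot: [179.8, -0.3, 117.2]
force: [-2.0, -0.4, 7.2]
finger_gap: 0.0176
```

Request:
{"method": "move_arm", "body": {
  "series": [
    [[1, 0, 0, 0.0006, 0, 0, -2.5], [1, 0, 0, 0.0006, 0, 0, -2.5]]
  ]
}}

```text
clock: 6.35
tool_pos: [0.5474, 0.0581, 0.1716]
tool_rot: [179.8, -0.3, 122.4]
force: [-2.0, -0.9, 7.1]
finger_gap: 0.0182
```

Request:
{"method": "move_arm", "body": {
  "series": [
    [[1, 0, 0, 0.0006, 0, 0, -2.5], [1, 0, 0, 0.0006, 0, 0, -2.5]]
  ]
}}

```text
clock: 6.55
tool_pos: [0.5469, 0.0578, 0.1713]
tool_rot: [179.8, -0.4, 127.5]
force: [-1.8, 0.4, 2.7]
finger_gap: 0.0177
```

The push fell from 7.1 to 2.7 N at yaw 127.5°, so the teeth have dropped in. I'll ease straight down.

Request:
{"method": "move_arm", "body": {
  "series": [
    [[1, 0, 0, 0.001, 0, 0, 0], [1, 0, 0, 0.001, 0, 0, 0]]
  ]
}}

```text
clock: 6.75
tool_pos: [0.5467, 0.0578, 0.1691]
tool_rot: [179.9, -0.4, 127.5]
force: [0.2, 0.2, 2.3]
finger_gap: 0.0179
```

```bash
python3 - <<'E'
from h import *
delta([.5475,.0585,.162],127.5)
E
```

```text
pos [0.5467 0.0578 0.1691] rot [179.85  -0.39 127.47] F [0.23 0.21 2.26] M [-0.085  0.113  0.017] gap 0.0179 t 6.75
shift mm [0.06 1.03 7.15] turn [ 0.15 -0.38 -0.03]
```

Request:
{"method": "move_arm", "body": {
  "series": [
    [[1, 0, 0, 0.0012, 0, 0, 0], [1, 0, 0, 0.0012, 0, 0, 0], [1, 0, 0, 0.0012, 0, 0, 0]]
  ]
}}

```text
clock: 7.05
tool_pos: [0.5468, 0.0578, 0.165]
tool_rot: [179.9, -0.4, 127.4]
force: [-0.7, 0.2, 3.3]
finger_gap: 0.0179
```

Request:
{"method": "move_arm", "body": {
  "series": [
    [[1, 0, 0, 0.001, 0, 0, 0], [1, 0, 0, 0.001, 0, 0, 0]]
  ]
}}

```text
clock: 7.25
tool_pos: [0.5468, 0.0578, 0.1626]
tool_rot: [179.9, -0.4, 127.4]
force: [-0.6, 0.3, 2.0]
finger_gap: 0.0177
```

Request:
{"method": "move_arm", "body": {
  "series": [
    [[1, 0, 0, 0.001, 0, 0, 0], [1, 0, 0, 0.001, 0, 0, 0]]
  ]
}}

```text
clock: 7.45
tool_pos: [0.5471, 0.0578, 0.1615]
tool_rot: [179.8, -0.4, 127.4]
force: [-2.7, -0.3, 10.6]
finger_gap: 0.018
```

The stop is reached at 22.3 mm of travel with 10.6 N. I'll confirm with one gentle push, then open and rise.

Request:
{"method": "move_arm", "body": {
  "series": [
    [[1, 0, 0, 0.001, 0, 0, 0]]
  ]
}}

```text
clock: 7.55
tool_pos: [0.5472, 0.0579, 0.1616]
tool_rot: [179.8, -0.4, 127.4]
force: [-4.1, -0.5, 9.2]
finger_gap: 0.0178
```

```bash
python3 - <<'E'
from h import *
delta([.5475,.0585,.162],127.5)
E
```

```text
pos [0.5472 0.0579 0.1616] rot [179.82  -0.38 127.36] F [-4.11 -0.54  9.25] M [-0.209  0.908 -0.07 ] gap 0.0178 t 7.55
shift mm [ 0.29  0.66 -0.41] turn [ 0.18 -0.38 -0.14]
```

Request:
{"method": "move_arm", "body": {
  "series": [
    [[0.5, 0, 0, 0, 0, 0, 0], [0.5, 0, 0, 0, 0, 0, 0], [0.5, 0, 0, 0, 0, 0, 0], [0.5, 0, 0, 0, 0, 0, 0], [0.5, 0, 0, 0, 0, 0, 0]]
  ]
}}

```text
clock: 8.05
tool_pos: [0.5463, 0.0579, 0.1602]
tool_rot: [179.9, -0.4, 127.4]
force: [-0.2, -0.9, -0.4]
finger_gap: 0.0421
```

Request:
{"method": "move_arm", "body": {
  "series": [
    [[0.5, 0, 0, -0.02, 0, 0, 0], [0.5, 0, 0, -0.04, 0, 0, 0], [0.5, 0, 0, -0.04, 0, 0, 0], [0.5, 0, 0, -0.02, 0, 0, 0], [0.5, 0, 0, 0, 0, 0, 0]]
  ]
}}

```text
clock: 8.55
tool_pos: [0.5454, 0.057, 0.2817]
tool_rot: [-179.8, -0.5, 127.3]
force: [0.1, -0.1, -0.3]
finger_gap: 0.0433
```

```bash
python3 - <<'E'
from h import *
delta([.534,-.047,.24],83);rows([.534,-.0,.28],83,6)
save('wrist','w4.png')
E
```

```text
pos [0.5454 0.057  0.2817] rot [-179.78   -0.51  127.35] F [ 0.09 -0.07 -0.28] M [-0.047 -0.037 -0.005] gap 0.0433 t 8.55
shift mm [-76.09 -71.99  41.25] turn [-0.4  -0.4  44.35]
[[0.0,-0.0317,-0.036,0.0014,0.0,0.0,8.5],[0.0,-0.0077,-0.0065,0.0003,0.0,0.0,8.5],[0.0,-0.0,0.0,-0.0,0.0,0.0,8.5],[0.0,-0.0,0.0,-0.0,0.0,0.0,8.5],[0.0,-0.0,0.0,-0.0,0.0,0.0,8.5],[0.0,0.0,0.0,-0.0,0.0,0.0,1.85]]
```

View pics/w4.png

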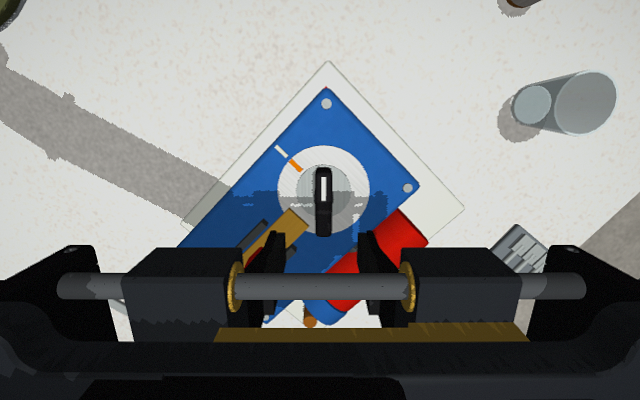

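The pointer at (294,165) still lines up with the white mark at (281,153). The bar is at (323,200) with its grip released. I'll compare the dial angle numerically and move over the bolt.

```bash
cat > dial.py <<'E'
from h import *
def dial(f,pos,rot,box,c0=None):
    s=dict(tool_pos=pos,tool_rot=rot);im=cv2.imread('pics/'+f);hsv=cv2.cvtColor(im,cv2.COLOR_BGR2HSV)
    x0,x1,y0,y1=box;m=np.zeros(hsv.shape[:2],bool);m[y0:y1,x0:x1]=((hsv[...,0]>5)&(hsv[...,0]<20)&(hsv[...,1]>140))[y0:y1,x0:x1]
    o=np.argwhere(m).mean(0)[::-1];P=lambda u,v:pix2z('wrist',u,v,.115,s)[:2]
    w=np.zeros_like(m);w[y0:y1,x0:x1]=((hsv[...,1]<40)&(hsv[...,2]>190))[y0:y1,x0:x1]
    a=P(*o);c=np.array([.5470,.0570]);return o,m.sum(),a,np.degrees(np.arctan2(*(a-c)[::-1])),P
E
python3 - <<'E'
from dial import *
print(dial('w1.png',[.54411,.03464,.30003],[-179.58,.4966,91.342],(280,303,145,170))[:4])
print(dial('w4.png',[.5454,.057,.2817],[-179.78,-.51,127.35],(282,308,152,178))[:4])
rows([.534,-.047,.24],83,8)
E
```

```text
(array([290.79661017, 158.16949153]), np.int64(59), array([0.50736361, 0.05918625]), np.float64(176.8429052020668))
(array([295.2739726 , 165.19178082]), np.int64(73), array([0.50769176, 0.05849012]), np.float64(177.8290333512132))
[[0.0,-0.0326,-0.0307,0.0173,0.0,0.0,8.5],[0.0,-0.0368,-0.0256,0.0173,0.0,0.0,8.5],[0.0,-0.0134,-0.0066,0.0057,0.0,0.0,8.5],[0.0,0.0,0.0,-0.0,0.0,0.0,8.5],[0.0,0.0,0.0,-0.0,0.0,0.0,8.5],[0.0,0.0,0.0,-0.0,0.0,0.0,1.85],[0.0,0.0,0.0,-0.0,0.0,0.0,-0.0],[0.0,0.0,0.0,-0.0,0.0,0.0,-0.0]]
```

The dial moved by about 1°, which is well within the limit.

Request:
{"method": "move_arm", "body": {
  "series": [
    [[0.5, -0.0326, -0.0307, 0.01, -0.4, -0.4, 8.5], [0.5, -0.0368, -0.0256, 0.01, 0, 0, 8.5], [0.5, -0.0134, -0.0066, 0.01, 0, 0, 8.5], [0.5, 0, 0, 0.01, 0, 0, 8.5], [0.5, 0, 0, 0, 0, 0, 8.5], [0.5, 0, 0, 0, 0, 0, 1.8], [0.5, 0, 0, 0, 0, 0, 0]]
  ]
}}

```text
clock: 9.3
tool_pos: [0.5269, -0.0504, 0.2254]
tool_rot: [-179.0, 0.1, 82.5]
force: [0.0, 0.0, 0.9]
finger_gap: 0.0438
```

```bash
python3 - <<'E'
from h import *
delta([.534,-.047,.153],83)
save('wrist','w5.png')
E
```

```text
pos [ 0.5269 -0.0504  0.2254] rot [-1.7905e+02  1.2000e-01  8.2460e+01] F [0.03 0.   0.89] M [-0.065  0.052 -0.052] gap 0.0438 t 9.3
shift mm [ 4.45  7.78 72.29] turn [-0.95  0.12 -0.55]
```

View pics/w5.png

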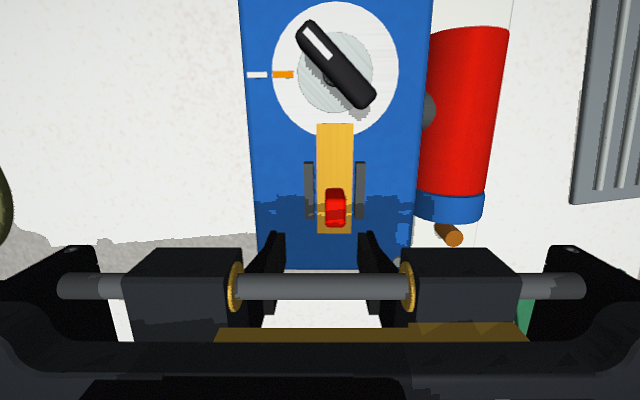

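The view shows the bolt grip at about (336,208), the tongue straight, and the knob bar rotated. The pointer at (283,74) is in line with the white mark at (257,74).

```bash
python3 - <<'E'
from h import *
s=state();im=cv2.imread('pics/w5.png');hsv=cv2.cvtColor(im,cv2.COLOR_BGR2HSV)
red=(((hsv[...,0]<8)|(hsv[...,0]>172))&(hsv[...,1]>150));red[:,:315]=0;red[:,360:]=0
for v in range(184,234,3):
    r=np.where(red[v])[0]
    if len(r):print(v,r.min(),r.max(),hsv[v,336,2],pix2z('wrist',r.mean(),v,.160,s)[:2].round(4),pix2z('wrist',r.mean(),v,.126,s)[:2].round(4))
E
```

```text
190 326 342 116 [ 0.5371 -0.0286] [ 0.5368 -0.0382]
193 326 343 118 [ 0.5372 -0.0309] [ 0.5369 -0.0409]
196 326 343 120 [ 0.5369 -0.0331] [ 0.5366 -0.0436]
199 326 344 205 [ 0.537  -0.0355] [ 0.5367 -0.0463]
202 325 344 240 [ 0.5364 -0.0377] [ 0.536  -0.0489]
205 325 345 240 [ 0.5365 -0.0401] [ 0.5361 -0.0517]
208 325 345 241 [ 0.5362 -0.0424] [ 0.5358 -0.0544]
211 326 345 175 [ 0.5363 -0.0448] [ 0.5359 -0.0571]
214 326 344 176 [ 0.5357 -0.0471] [ 0.5351 -0.0598]
217 326 344 176 [ 0.5354 -0.0495] [ 0.5348 -0.0626]
220 326 344 241 [ 0.5351 -0.0518] [ 0.5345 -0.0654]
223 326 344 171 [ 0.5348 -0.0543] [ 0.5342 -0.0682]
226 327 343 159 [ 0.5346 -0.0567] [ 0.5338 -0.071 ]
```

Request:
{"method": "move_arm", "body": {
  "series": [
    [[0.5, 0.0045, 0.0085, 0.01, -0.9, 0, -0.5], [0.5, 0, 0, 0.02, 0, 0, 0], [0.5, 0, 0, 0, 0, 0, 0]]
  ]
}}

```text
clock: 9.65
tool_pos: [0.535, -0.0465, 0.1924]
tool_rot: [-179.8, 0.2, 83.2]
force: [0.1, 0.0, -0.4]
finger_gap: 0.0437
```

```bash
python3 - <<'E'
from h import *
delta([.5355,-.0465,.154],83)
E
```

```text
pos [ 0.535  -0.0465  0.1924] rot [-1.7983e+02  1.6000e-01  8.3240e+01] F [ 0.14  0.04 -0.42] M [-0.079  0.071 -0.001] gap 0.0437 t 9.65
shift mm [ 0.19  0.64 38.4 ] turn [-0.17  0.16  0.24]
```

Request:
{"method": "move_arm", "body": {
  "series": [
    [[0.5, 0, 0.0005, 0.02, 0, 0, 0], [0.5, 0, 0, 0.016, 0, 0, 0], [0.5, 0, 0, 0, 0, 0, 0]]
  ]
}}

```text
clock: 9.95
tool_pos: [0.5357, -0.0462, 0.1562]
tool_rot: [-179.8, 0.2, 83.4]
force: [0.4, -0.6, -0.8]
finger_gap: 0.0434
```

Request:
{"method": "move_arm", "body": {
  "series": [
    [[1, 0, 0, 0, 0, 0, 0], [1, 0, 0, 0, 0, 0, 0], [1, 0, 0, 0, 0, 0, 0], [1, 0, 0, 0, 0, 0, 0], [1, 0, 0, 0, 0, 0, 0], [1, 0, 0, 0, 0, 0, 0]]
  ],
  "grip_force": 10
}}

```text
clock: 10.55
tool_pos: [0.537, -0.0461, 0.1597]
tool_rot: [180.0, 0.1, 83.4]
force: [0.6, -0.5, -1.8]
finger_gap: 0.0164
```

```bash
python3 - <<'E'
from h import *
delta([.5355,-.0465,.154],83)
E
```

```text
pos [ 0.537  -0.0461  0.1597] rot [1.7996e+02 7.0000e-02 8.3440e+01] F [ 0.56 -0.46 -1.79] M [-0.071 -0.058 -0.119] gap 0.0164 t 10.55
shift mm [-0.59 -1.46  5.66] turn [0.04 0.07 0.44]
```

The grip reads 16.4 mm. I'll slide along tool +x, which is the unit's +y.

Request:
{"method": "move_arm", "body": {
  "series": [
    [[1, 0.004, 0, 0, 0, 0, 0], [1, 0.004, 0, 0, 0, 0, 0], [1, 0.003, 0, 0, 0, 0, 0]]
  ],
  "grip_force": 15
}}

```text
clock: 10.85
tool_pos: [0.5382, -0.0371, 0.1596]
tool_rot: [179.9, 0.2, 83.3]
force: [-0.2, -1.5, -0.2]
finger_gap: 0.0159
```

Request:
{"method": "move_arm", "body": {
  "series": [
    [[1, 0.003, 0, 0, 0, 0, 0], [1, 0.003, 0, 0, 0, 0, 0]]
  ]
}}

```text
clock: 11.05
tool_pos: [0.5389, -0.031, 0.1596]
tool_rot: [179.9, 0.3, 83.3]
force: [-0.6, -2.2, -0.2]
finger_gap: 0.016
```

Request:
{"method": "move_arm", "body": {
  "series": [
    [[1, 0.003, 0, 0, 0, 0, 0], [1, 0.003, 0, 0, 0, 0, 0]]
  ]
}}

```text
clock: 11.25
tool_pos: [0.5398, -0.0245, 0.1596]
tool_rot: [179.9, 0.3, 83.3]
force: [0.2, -1.6, -0.2]
finger_gap: 0.0158
```

Request:
{"method": "move_arm", "body": {
  "series": [
    [[1, 0.002, 0, 0, 0, 0, 0], [1, 0.002, 0, 0, 0, 0, 0]]
  ]
}}

```text
clock: 11.45
tool_pos: [0.5398, -0.0239, 0.1596]
tool_rot: [179.9, 0.6, 83.2]
force: [-1.0, -6.3, -0.4]
finger_gap: 0.016
```

Request:
{"method": "move_arm", "body": {
  "series": [
    [[1, 0.0015, 0, 0, 0, 0, 0], [1, 0.0015, 0, 0, 0, 0, 0]]
  ]
}}

```text
clock: 11.65
tool_pos: [0.5398, -0.0239, 0.1596]
tool_rot: [180.0, 0.8, 83.1]
force: [-0.4, -5.1, -0.4]
finger_gap: 0.0159
```

Request:
{"method": "move_arm", "body": {
  "series": [
    [[1, 0.003, 0, 0, 0, 0, 0], [1, 0, 0, 0, 0, 0, 0]]
  ]
}}

```text
clock: 11.85
tool_pos: [0.5398, -0.0239, 0.1596]
tool_rot: [180.0, 1.0, 82.9]
force: [-0.6, 0.8, -0.5]
finger_gap: 0.0156
```

Request:
{"method": "move_arm", "body": {
  "series": [
    [[0.55, 0, 0, 0, 0, 0, 0], [0.55, 0, 0, 0, 0, 0, 0], [0.55, 0, 0, 0, 0, 0, 0], [0.55, 0, 0, 0, 0, 0, 0]]
  ]
}}

```text
clock: 12.25
tool_pos: [0.5407, -0.02, 0.1602]
tool_rot: [179.9, 0.8, 83.1]
force: [0.7, -0.7, 0.1]
finger_gap: 0.0364
```

Request:
{"method": "move_arm", "body": {
  "series": [
    [[0.55, 0, 0, -0.02, 0, 0, 0], [0.55, 0, 0, -0.04, 0, 0, 0], [0.55, -0.03, 0, -0.04, 0, 0, 0], [0.55, -0.02, 0, 0, 0, 0, 0], [0.55, 0, 0, 0, 0, 0, 0]]
  ]
}}

```text
clock: 12.75
tool_pos: [0.5345, -0.0662, 0.2639]
tool_rot: [-180.0, 0.8, 83.5]
force: [-0.9, -0.2, -0.9]
finger_gap: 0.0389
```

```bash
python3 - <<'E'
from h import *
delta([.5355,-.0465,.154],83)
s=state();save('wrist','w6.png')
E
```

```text
pos [ 0.5345 -0.0662  0.2639] rot [-179.99    0.79   83.47] F [-0.91 -0.19 -0.89] M [-0.07   0.056  0.007] gap 0.0389 t 12.75
shift mm [ 21.23  -1.24 109.67] turn [-0.    0.79  0.47]
```

View pics/w6.png

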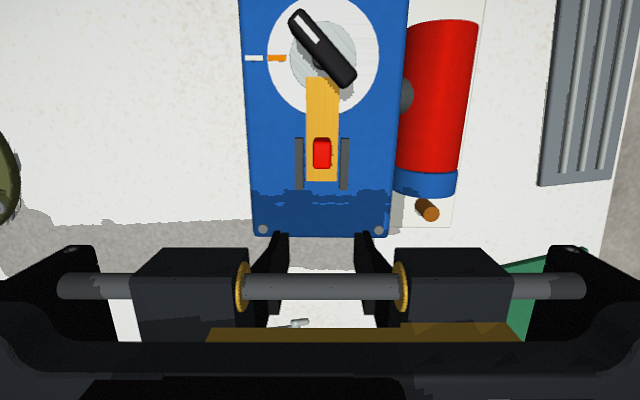

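The tongue at (321,78) now overlaps the collar, and the bolt grip is at (321,153). The pointer at (277,58) is in line with the mark. I'll do a final numeric check and hand in.

```bash
python3 - <<'E'
from dial import *
s=state()
im=cv2.imread('pics/w6.png');hsv=cv2.cvtColor(im,cv2.COLOR_BGR2HSV)
print(dial('w6.png',s['tool_pos'],s['tool_rot'],(264,290,45,70))[:4])
m=(((hsv[...,0]<8)|(hsv[...,0]>172))&(hsv[...,1]>150)&(hsv[...,2]>170));m[:,:305]=0;m[:,340:]=0
p=np.argwhere(m);lo,hi=p.min(0),p.max(0);print(lo,hi)
b=(pix2z('wrist',p[:,1].mean(),lo[0],.16,s)+pix2z('wrist',p[:,1].mean(),hi[0],.16,s))/2;print('grip',b,'dist to axis',np.hypot(*(b[:2]-[.547,.057])))
E
```

```text
(array([276.5       ,  57.45283019]), np.int64(106), array([0.50810195, 0.06019924]), np.float64(175.29818313271426))
[142 313] [168 330]
grip [ 0.53932158 -0.02401518  0.16      ] dist to axis 0.0813782383872467
```

```bash
python3 -c "
from plant import job_done;print(job_done())"
```

```text
the job is handed in; nothing more can be done
None
```

The drive is in low gear with the locking bolt slid over the collar, and I handed the job in at about 13 s of the 72 s allowed. `job_done` gave no verdict.

- **Knob:** The teeth met at about 11.5 mm. I turned the knob one way, about 31°, under a push of about 7 N until the push fell to 2.7 N and the teeth dropped in. No back-and-forth was needed. I then pushed it straight down to its stop at 22.2 mm; the highest push I read was about 10.6 N, against the 25 N limit.
- **Dial:** The camera showed about 1° of change after meshing and about -1.5° at the end. Both are within measuring error and well inside the 7° limit, and the pointer still lines up with its mark.
- **Bolt:** It slid about 22.3 mm, passed over the collar freely and stopped firmly, holding against 5–6 N. The camera puts the grip 81.4 mm from the knob's axis against a nominal 80 mm. That fits the 2 mm calibration, but it is the one check that did not match exactly.
- **At hand-in:** The gripper was open and clear of everything. None of the pushes I read points to a knock on the bottles, jar, beaker, vial or spanner. I did not take a last full-scene picture of them.

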